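# Make up a room-temperature kit and a chilled kit at the sample desk

## Robot

A 6-joint arm with a two-finger parallel gripper is mounted at the origin on the work surface. World frame = base frame: x ahead of the robot, y to its left, z up, the work surface at z = 0. Lengths are in mm, angles in rad, forces in N, time in s.
With the tool pointing down it reaches from about 300 to 825 mm from the base axis. Payload 5.4 kg.
Tool frame: the origin (TCP) lies at the very end of the fingers, on their centre line; the grasp point (between the pads) lies 19 mm behind it (tcp_to_grasp is the distance from the TCP to the grasp point, in mm); z points along the fingers, y is the direction in which the jaws open and shut (so a half turn about z gives the same grasp; the last joint's range is limited). The gripper opens to 92 mm and grips with 3 to 60 N. Pads are 20 mm wide; open, the fingers measure 128 mm over their backs; the gripper's body (75 mm by 189 mm) begins 69 mm behind the grasp point.
Start: joints at [1.088, 0.158, 1.597, -0, 1.386, -0.21], TCP at [154.932, 553.717, 214.601] pointing down, gripper open.
Joint ranges: [-2.91, 2.91], [-0.94, 2.29], [0.18, 2.7], [-1.29, 4.43], [0.17, 2.64], [-3, 3]. Speed limits (rad/s): [2.57, 2.57, 3.14, 3.14, 3.14, 3.14].

## Interface

Orientations are given as a unit quaternion [x, y, z, w].
In Python, from workcell import * gives the robot as it stands. The module is installed in compiled form; this text tells all that it offers.
- The arm moves only by the tool move_arm, never from a script. Its argument "motion" is a list of rows, each a list of 2 entries, a list of its own where there are three numbers: the shift along the world's x, y, z in m, then the turn, a rotation vector about the world's x, y, z in degrees. A call has exactly 5 rows; each row shifts and turns the commanded pose from where the row before left it; what a row does not reach is not made up. A row lasts 1/10 s, in which the tool goes at most 50 mm and 8.59 degrees, less where a joint would pass 70% of its speed; a pose out of reach is approached as far as the arm can. A call is refused whole if a number of a shift passes 0.05 or a number of a turn 8.59, either way. A call with a gripper value outside its range is refused whole. "hand" is the closure in counts, from 0 (fully open) to 255 (shut), set as the call begins (left out, the last holds). The fingers move at their own pace and stop on an object; "newtons" is the grip in N (left out, the last holds). Time passes only in rows, so rows that do not move let the fingers close, or fill a call up. It gives the time, the measured TCP pose, the force and the opening at its end, in the units of the state.
- get_state(): the state, without advancing time (a new reading comes with each control period).
- read_camera(name): name is "scene" or "top"; returns a dict with "image" (384x512x3 uint8, red, green, blue), "mtx" (3x3 intrinsics, pixels), "T" (4x4, takes a point from camera to world coordinates). Camera axes: x right, y up, looking along -z (the intrinsics and any distortion apply to the point x, -y, -z); pixel columns grow to the right and rows downward; lengths in mm; the calibration is good to about 2 mm. A picture is of the moment at which its call begins. There is no depth.
- sign_off(): hands the job in, once; it reports no verdict.
Trained networks look in the newest picture that a camera, given by its name, has taken for a name from the list of things; names that differ only in an ending like _2 or _b are one class to them, and where a whole thing is asked for, a point or a joint stands for the part that bears it (a point fixed in the world has none). Each returns a list of dicts, best first, with "score" (0 to 1); they miss things now and then, are a little off and sometimes report something else, mostly with a low value. They report only what shows in the picture. A call takes as long as a camera call. They do not tell look-alikes from the thing itself.
- outline_of(target, camera): "region" (384x512 bool, what is visible of it) and "rect" ([left, top, width, height] in pixels, round what is visible of it).
The state is a dict: "clock": time; "joint_pos": joint angles; "dq": joint speeds; "joint_torque": joint torques, N m; "ee_pos": TCP position; "ee_rot": TCP orientation; "contact_force": force on the tool from outside, world axes, zero at the start; "moment": the same for the moment, N m; "grip_width": finger opening in mm.
Only numpy, scipy, OpenCV 4.12 (cv2) and the standard library are available. Lean on these libraries where they do the work, as an engineer would, in place of code of your own. Each camera call takes 0.05 s, during which the arm holds its last target. There are 200 camera calls.

## Task

Make up the two sample kits from the stock. Room-temperature kit: stand the wide jar in the large bay and the tall bottle in the small bay of the divided tray. Chilled kit: in the tray that already holds one cold pack, lay a second pack flat on the floor end to end with it, lay the last pack flat on top, in line with them and centred across the joint like a brick, and stand the small jar in the middle of that top pack; keep the jars and the bottle upright throughout and leave the tube rack, the scanner and the label roll where they are.

Things in the scene. Friction and masses are not known exactly. Their poses are not given: they have to be found in the camera images.
- tall_bottle: the tall bottle: white plastic, red cap, 100 mm high; the body is a cylinder 36 mm in diameter up to 72 mm, then a shoulder and the cap 27 mm in diameter; about 90 g; origin: centre of its underside, z up; stands in the stock
- wide_jar: the wide jar: white plastic body 56 mm in diameter, red screw cap 60 mm in diameter from 42 to 58 mm (its full height); about 110 g; origin: centre of its underside; stands in the stock
- small_jar: the small jar: white plastic body 34 mm in diameter, red screw cap 36 mm in diameter from 34 to 46 mm (its full height); about 50 g; origin: centre of its underside; stands in the stock
- cold_pack_a: identical cold pack, a loose blue rigid plastic brick with two small white panels on top, 46 x 90 x 28 mm high (x, y, z), about 130 g; origin: centre of its underside; its long side runs along its y; a half turn makes no difference. Lies flat in the stock
- cold_pack_b: identical cold pack, a loose blue rigid plastic brick with two small white panels on top, 46 x 90 x 28 mm high (x, y, z), about 130 g; origin: centre of its underside; its long side runs along its y; a half turn makes no difference. Lies flat in the stock; the two loose packs are interchangeable
- divided_tray: fixed beige tray of the room-temperature kit, 96 x 164 mm (x, y), walls 4 mm thick, 14 mm high, floor top at z 0.004; a 4 mm cross wall at y +0.012 parts it into a large bay (88 x 88 mm, centre x 0, y -0.034) and a small bay (88 mm in x, 64 mm in y, centre x 0, y +0.046). Origin: centre of underside
- chilled_tray: fixed beige tray of the chilled kit, 114 x 206 mm (x, y), walls 4 mm thick, 12 mm high, floor top at z 0.004. A pack like the loose ones is fixed in it, lengthwise, centre at x 0, y -0.052 (y -0.097 to -0.007, top at z 0.032). The rest of the floor, to y +0.099, is free for one more pack: centre near y +0.045, leaving a joint about 7 mm wide, its middle at y -0.003. Origin: centre of underside
- tube_rack: bystander: small beige rack, 70 x 100 mm, full of sample tubes with red caps, 88 mm high; loose, 500 g; origin: centre of underside
- scanner: bystander: hand scanner lying on the desk, black head and grey handle, about 50 x 170 x 35 mm high; loose; origin: near its middle, on the desk
- label_roll: bystander: roll of blank paper labels lying flat, 90 mm in diameter, 40 mm hole, 35 mm high; loose; origin: centre of underside
Not all that is in view belongs to the job. Leave any green or purple look-alike of the small_jar alone.

How it is judged:
By the outcome, as a careful person would: the job done as asked, in the order asked, and still so for the second after the job is handed in, with the robot touching nothing.
It also fails if it takes over 117 s, if anything falls off the work surface, if the arm or the gripper's body presses on something with over 40 N, if the wrist force passes 120 N, or if a joint passes its speed limit or range.

## Working session

There is one attempt and no reset: what is moved stays moved. The work goes in short steps, Python scripts to look and compute and a tool call to move; the robot and the scene stay as the last step left them, time stands still between calls to the robot, and variables do not carry over. Pictures are saved under pics/ and viewed, about 12 in all and at most 16, crops included, and the job is handed in when it is done.

Besides the shell and the picture viewer there is one more tool, called after ">>>" as name(argument=value, ...) on one line, values as JSON. move_arm: Moves the arm, as the interface text tells. Its arguments: {"type":"object","properties":{"motion":{"type":"array"},"hand":{"type":"number"},"newtons":{"type":"number"}},"required":["motion"]}

```bash
mkdir -p pics
cat > h.py <<'E'
from workcell import *
import numpy as np, cv2
def snap(name, fn=None):
    c=read_camera(name)
    if fn: cv2.imwrite('pics/'+fn, cv2.cvtColor(c['image'],cv2.COLOR_RGB2BGR))
    return c
def ray(c,uv):
    K=np.array(c['mtx']);T=np.array(c['T'])
    d=np.linalg.inv(K)@np.array([uv[0],uv[1],1.]); d=T[:3,:3]@np.array([d[0],-d[1],-d[2]])
    return T[:3,3],d
def at_z(c,uv,z):
    o,d=ray(c,uv); return o+d*(z-o[2])/d[2]
def proj(c,P):
    T=np.array(c['T']); p=T[:3,:3].T@(np.asarray(P,float)-T[:3,3]); q=np.array(c['mtx'])@np.array([p[0],-p[1],-p[2]]); return q[:2]/q[2]
def tri(c1,u1,c2,u2):
    o1,d1=ray(c1,u1);o2,d2=ray(c2,u2)
    A=np.c_[d1,-d2]; s=np.linalg.lstsq(A,o2-o1,rcond=None)[0]
    a=o1+d1*s[0];b=o2+d2*s[1]; return (a+b)/2,np.linalg.norm(a-b)
E
python3 - <<'E'
from h import *
for n in ('scene','top'):
    c=snap(n,n+'1.png'); print(n,c['mtx'],c['T'],sep='\n')
    for t in ('tall_bottle','wide_jar','small_jar','cold_pack_a','divided_tray','chilled_tray','tube_rack','scanner','label_roll'):
        for o in outline_of(t,n): print(t,round(o['score'],2),o['rect'])
s=get_state(); print(s)
E
```

```text
scene
[[436.44842702   0.         258.43569498]
 [  0.         436.44842702 194.80738134]
 [  0.           0.           1.        ]]
[[-7.53515930e-01 -4.32583561e-01  4.95060811e-01  1.21859743e+03]
 [ 6.57272525e-01 -4.79226601e-01  5.81665448e-01  8.00906366e+02]
 [-1.43726011e-02  7.63684050e-01  6.45430167e-01  9.22400122e+02]
 [ 0.00000000e+00  0.00000000e+00  0.00000000e+00  1.00000000e+00]]
tall_bottle 0.52 [251.5, 140.4, 9.9, 31.0]
wide_jar 0.78 [306.7, 190.3, 21.0, 28.9]
small_jar 0.55 [347.3, 189.6, 11.7, 17.2]
small_jar 0.53 [362.4, 206.5, 12.9, 17.9]
small_jar 0.51 [389.7, 207.3, 14.0, 19.1]
small_jar 0.51 [335.6, 206.6, 11.6, 18.1]
small_jar 0.42 [251.7, 140.8, 8.0, 29.8]
cold_pack_a 0.61 [229.7, 140.3, 20.3, 10.3]
divided_tray 0.57 [247.0, 222.5, 54.8, 46.0]
chilled_tray 0.72 [184.4, 171.9, 66.7, 43.2]
tube_rack 0.74 [347.8, 247.0, 46.0, 54.4]
scanner 0.63 [169.2, 123.0, 29.2, 28.3]
label_roll 0.58 [197.0, 234.8, 31.0, 29.2]
top
[[461.46107383   0.         263.6930214 ]
 [  0.         461.46107383 189.54150817]
 [  0.           0.           1.        ]]
[[ 2.26269538e-
[... 774 characters left out ...]
': 1.0, 'joint_pos': array([ 1.08790195e+00,  1.58399293e-01,  1.59697916e+00,  1.31112684e-05,
        1.38618626e+00, -2.10092799e-01]), 'dq': array([-5.59845991e-04, -6.80661500e-04, -1.44443716e-04,  2.55582198e-05,
       -4.20397737e-04,  9.09384735e-04]), 'joint_torque': array([ 2.32243634e-03, -3.85580564e+01, -3.22369087e+01,  7.02191214e-02,
        3.06796830e-02,  7.72115129e-06]), 'ee_pos': array([154.9339645 , 553.731372  , 214.61199415]), 'ee_rot': array([ 1.35979414e-01,  9.90711663e-01,  1.53298364e-05, -1.31645359e-06]), 'contact_force': array([-0.55539383, -0.2138928 , -0.03024148]), 'moment': array([-0.02938463,  0.00111959, -0.05351783]), 'grip_width': 92.17924932832658}
```

Run:
```python
import cv2
a=cv2.imread('pics/top1.png')[95:285,100:440]; cv2.imwrite('pics/t1c.png',cv2.resize(a,(782,437),interpolation=cv2.INTER_CUBIC))  #2.3x
a=cv2.imread('pics/scene1.png')[110:310,150:410]; cv2.imwrite('pics/s1c.png',cv2.resize(a,(780,600),interpolation=cv2.INTER_CUBIC)) #3x
```

```text
(no output)
```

View pics/t1c.png

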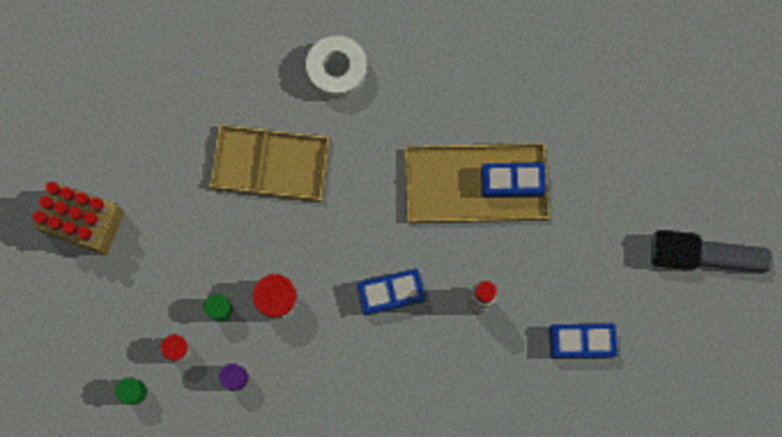

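View pics/s1c.png

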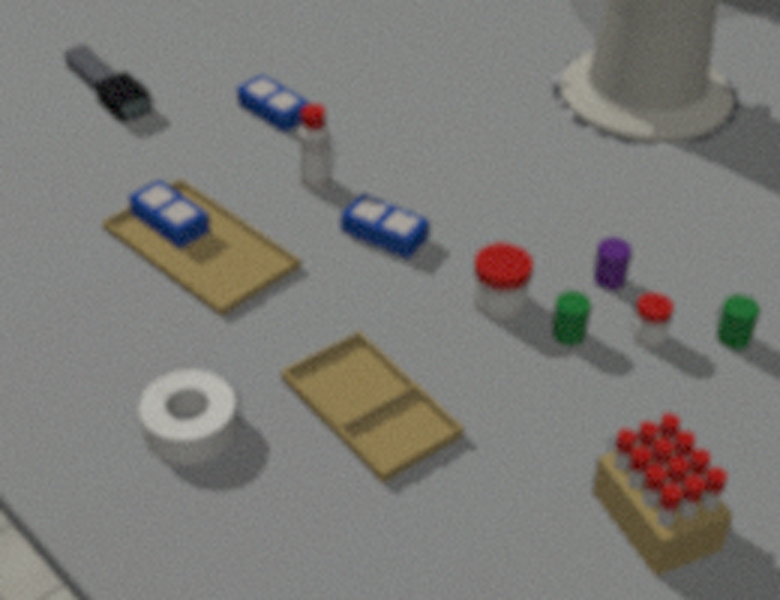

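Picture 1 (top, crop ×2.3, offset 100,95) shows these pixels:
- wide jar about (219,223)
- bottle cap about (311,222)
- the real small jar, red cap, about (176,246)
- loose packs about (270,222) and (354,243)
- divided tray about (217,166), with its small bay to the left (+y)
- chilled tray about (307,174), with the fixed pack at its right (-y) end

Picture 2 (scene) agrees. The small jar is at crop (655,315), between the purple and green look-alikes.

```bash
cat >> h.py <<'E'
from scipy.optimize import minimize
def cols(c):
    hsv=cv2.cvtColor(cv2.GaussianBlur(c['image'],(3,3),0.7),cv2.COLOR_RGB2HSV).astype(int);h,s,v=hsv[...,0],hsv[...,1],hsv[...,2]
    return {'red':((h<8)|(h>172))&(s>130)&(v>60),'blue':(h>105)&(h<128)&(s>110)&(v>40),'beige':(h>12)&(h<28)&(s>70)&(v>50)}
def comps(m,amin=15):
    n,l,st,ce=cv2.connectedComponentsWithStats(m.astype(np.uint8))
    return [(ce[i],st[i,4],l==i) for i in range(1,n) if st[i,4]>=amin]
def near(m,uv,amin=15): return min(comps(m,amin),key=lambda k:np.hypot(*(k[0]-uv)))
S=8
def hullmask(m):
    m=cv2.resize(m.astype(np.float32),None,fx=S,fy=S,interpolation=cv2.INTER_LINEAR)>.5
    # align: pixel centres u -> S*u+(S-1)/2
    p=cv2.convexHull(np.argwhere(m)[:,::-1].astype(np.int32)); o=np.zeros(m.shape,np.uint8); cv2.fillConvexPoly(o,p,1); return o
def silh(c,P):
    q=np.array([proj(c,p) for p in P])*S+(S-1)/2; o=np.zeros((384*S,512*S),np.uint8)
    cv2.fillConvexPoly(o,cv2.convexHull(np.round(q).astype(np.int32)),1); return o
def box(x,y,a,dx,dy,z0,z1):
    R=np.array([[np.cos(a),-np.sin(a)],[np.sin(a),np.cos(a)]])
    return [np.r_[R@[sx*dx/2,sy*dy/2]+[x,y],z] for sx in(-1,1) for sy in(-1,1) for z in(z0,z1)]
def cyl(x,y,r,z0,z1): return [[x+r*np.cos(t),y+r*np.sin(t),z] for t in np.linspace(0,2*np.pi,40) for z in(z0,z1)]
def fit(views,model,p0,d):
    def f(p):
        return sum(1-(lambda s:(s&m).sum()/(s|m).sum())(silh(c,model(*p))) for c,m in views)
    n=len(p0); sim=np.vstack([p0]+[np.add(p0,np.eye(n)[i]*d[i]) for i in range(n)])
    r=minimize(f,p0,method='Nelder-Mead',options=dict(initial_simplex=sim,maxiter=90,xatol=.05,fatol=1e-4))
    return np.round(r.x,3),round(r.fun,3)
E
cat > m1.py <<'E'
from h import *
C={n:snap(n) for n in('top','scene')}; M={n:cols(C[n]) for n in C}
def both(name,col,ut,us,model,z,d,hull=True,amin=15):
    k={'top':near(M['top'][col],ut,amin),'scene':near(M['scene'][col],us,amin)}
    X,e=tri(C['top'],k['top'][0],C['scene'],k['scene'][0]); print(name,'tri',X.round(1),'gap',round(e,1),'areas',[k[i][1] for i in k])
    V=[(C[n],hullmask(k[n][2])) for n in C]; p0=[*X[:2]]+([0.] if len(d)>2 else [])
    for l,v in(('top',V[:1]),('scene',V[1:]),('both',V)): print('   ',l,*fit(v,model,p0,d))
cy=lambda r,a,b:(lambda x,y:cyl(x,y,r,a,b))
bx=lambda *q:(lambda x,y,a:box(x,y,a,*q))
both('wide','red',(219,223),(318,199),cy(30,42,58),0,(4,4))
both('bottle','red',(311,222),(254,148),cy(13.5,80,100),0,(4,4),amin=8)
both('small','red',(176,246),(368,212),cy(18,34,46),0,(4,4))
both('packA','blue',(270,222),(278,185),bx(46,90,0,28),0,(4,4,.15))
both('packB','blue',(354,243),(240,143),bx(46,90,0,28),0,(4,4,.15))
both('packF','blue',(323,173),(207,181),bx(46,90,4,32),0,(4,4,.15))
both('div','beige',(217,166),(274,245),bx(96,164,0,14),0,(4,4,.15),amin=100)
both('chil','beige',(307,174),(217,193),bx(114,206,0,12),0,(4,4,.15),amin=100)
E
python3 m1.py
```

```text
wide tri [425.6 147.1  48.5] gap 0.2 areas [np.int32(278), np.int32(212)]
    top [425.703 146.771] 0.032
    scene [423.686 145.876] 0.225
    both [425.701 146.787] 0.26
bottle tri [ 432.2 -142.5   91.5] gap 0.4 areas [np.int32(63), np.int32(41)]
    top [ 432.755 -142.802] 0.095
    scene [ 432.313 -142.416] 0.389
    both [ 432.842 -143.053] 0.49
small tri [351.8 283.3  39.3] gap 0.0 areas [np.int32(100), np.int32(82)]
    top [351.853 282.708] 0.069
    scene [351.105 282.616] 0.282
    both [351.85  282.468] 0.351
packA tri [440.4 -14.3   1.2] gap 0.4 areas [np.int32(212), np.int32(184)]
    top [ 4.39656e+02 -1.46100e+01  2.61000e-01] 0.031
    scene [ 4.41298e+02 -1.76200e+01  8.30000e-02] 0.313
    both [ 4.3985e+02 -1.4908e+01  2.5100e-01] 0.353
packB tri [ 377.8 -288.3    0.6] gap 3.6 areas [np.int32(218), np.int32(107)]
    top [ 3.75452e+02 -2.86744e+02  2.60000e-02] 0.055
    scene [ 3.79732e+02 -2.87491e+02 -2.66000e-01] 0.415
    both [ 3.75200e+02 -2.86969e+02  2.30000e-02] 0.508
packF tri [ 608.1 -189.     4.1] gap 3.9 areas [np.int32(201), np.int32(147)]
    top [ 6.07375e+02 -1.89620e+02  1.80000e-02] 0.137
    scene [ 6.07601e+02 -1.87722e+02 -1.25000e-01] 0.393
    both [ 6.0669e+02 -1.8913e+02 -4.2000e-02] 0.543
div tri [627.5 167.7   1.9] gap 3.1 areas [np.int32(1399), np.int32(1464)]
    top [ 6.27195e+02  1.66099e+02 -1.05000e-01] 0.035
    scene [ 6.28126e+02  1.66368e+02 -9.30000e-02] 0.069
    both [ 6.27389e+02  1.66501e+02 -1.02000e-01] 0.104
chil tri [ 602.7 -121.4   -5.1] gap 4.9 areas [np.int32(1631), np.int32(1058)]
    top [ 6.04121e+02 -1.37283e+02  4.30000e-02] 0.021
    scene [ 6.04228e+02 -1.34446e+02  3.40000e-02] 0.07
    both [ 6.04359e+02 -1.36218e+02  4.50000e-02] 0.092
```

>>> move_arm(motion=[[[0.018, -0.027, 0], [0, 0, -5.36]], [[0.018, -0.027, 0], [0, 0, -5.36]], [[0.018, -0.027, 0], [0, 0, -5.36]], [[0.018, -0.027, 0], [0, 0, -5.36]], [[0.018, -0.027, 0], [0, 0, -5.36]]], hand=0, newtons=20)

```text
clock: 1.6
ee_pos: [245.5, 417.7, 214.7]
ee_rot: [0.364, 0.932, 0.0, 0.0]
contact_force: [0.8, 0.3, 0.2]
grip_width: 91.9
```

>>> move_arm(motion=[[[0.018, -0.027, 0], [0, 0, -5.36]], [[0.018, -0.027, 0], [0, 0, -5.36]], [[0.018, -0.027, 0], [0, 0, -5.36]], [[0.018, -0.027, 0], [0, 0, -5.36]], [[0.018, -0.027, 0], [0, 0, -5.36]]])

```text
clock: 2.1
ee_pos: [335.5, 282.6, 214.8]
ee_rot: [0.57, 0.822, 0.0, 0.0]
contact_force: [0.6, 0.9, -0.2]
grip_width: 92.2
```

>>> move_arm(motion=[[[0.018, -0.027, 0], [0, 0, -5.36]], [[0.018, -0.027, 0], [0, 0, -5.36]], [[0.018, -0.027, 0], [0, 0, -5.36]], [[0.018, -0.027, 0], [0, 0, -5.36]], [[0.018, -0.029, 0], [0, 0, -5.36]]])

```text
clock: 2.6
ee_pos: [425.6, 145.6, 214.8]
ee_rot: [0.745, 0.668, 0.0, 0.0]
contact_force: [-0.6, 0.1, 1.3]
grip_width: 91.9
```

>>> move_arm(motion=[[[0, 0.001, -0.045], [0, 0, 0]], [[0, 0, -0.045], [0, 0, 0]], [[0, 0, -0.045], [0, 0, 0]], [[0, 0, -0.03], [0, 0, 0]], [[0, 0, -0.018], [0, 0, 0]]])

```text
clock: 3.1
ee_pos: [422.9, 147.5, 28.9]
ee_rot: [0.743, 0.669, -0.002, -0.001]
contact_force: [0.5, -0.2, 0.5]
grip_width: 91.6
```

>>> move_arm(motion=[[[0, 0, 0], [0, 0, 0]], [[0, 0, 0], [0, 0, 0]], [[0, 0, 0], [0, 0, 0]], [[0, 0, 0], [0, 0, 0]], [[0, 0, 0], [0, 0, 0]]], hand=255, newtons=15)

```text
clock: 3.6
ee_pos: [426.2, 147.8, 33.0]
ee_rot: [0.743, 0.669, 0.001, 0.001]
contact_force: [-0.9, -0.0, 4.6]
grip_width: 59.4
```

>>> move_arm(motion=[[[0, 0, 0], [0, 0, 0]], [[0, 0, 0], [0, 0, 0]], [[0, 0, 0], [0, 0, 0]], [[0, 0, 0], [0, 0, 0]], [[0, 0, 0], [0, 0, 0]]])

```text
clock: 4.1
ee_pos: [426.2, 147.8, 33.0]
ee_rot: [0.743, 0.669, 0.001, 0.001]
contact_force: [-1.7, -0.2, 6.7]
grip_width: 59.7
```

>>> move_arm(motion=[[[0, 0, 0.01], [0, 0, 0]], [[0, 0, 0.02], [0, 0, 0]], [[0, 0, 0.02], [0, 0, 0]], [[0, 0, 0.02], [0, 0, 0]], [[0.01, 0, 0.01], [0, 0, 0]]])

```text
clock: 4.6
ee_pos: [435.0, 147.9, 113.6]
ee_rot: [0.743, 0.669, 0.001, 0.001]
contact_force: [0.5, -0.3, -1.2]
grip_width: 59.6
```

>>> move_arm(motion=[[[0.025, -0.002, 0], [0, 0, 0]], [[0.025, -0.002, 0], [0, 0, 0]], [[0.025, -0.002, 0], [0, 0, 0]], [[0.025, -0.002, 0], [0, 0, 0]], [[0.025, -0.002, 0], [0, 0, 0]]])

```text
clock: 5.1
ee_pos: [560.6, 137.6, 111.9]
ee_rot: [0.743, 0.669, -0.0, -0.0]
contact_force: [0.6, -0.5, -0.9]
grip_width: 59.6
```

>>> move_arm(motion=[[[0.025, -0.002, 0], [0, 0, 0]], [[0.02, -0.002, 0], [0, 0, 0]], [[0.015, -0.001, 0], [0, 0, 0]], [[0.003, 0, 0], [0, 0, 0]], [[0, 0, 0], [0, 0, 0]]])

```text
clock: 5.6
ee_pos: [622.6, 132.7, 111.6]
ee_rot: [0.743, 0.669, -0.0, -0.0]
contact_force: [0.0, 1.3, -1.0]
grip_width: 59.3
```

>>> move_arm(motion=[[[0.001, 0, -0.02], [0, 0, 0]], [[0, 0, -0.025], [0, 0, 0]], [[0, 0, -0.017], [0, 0, 0]], [[0, 0, -0.008], [0, 0, 0]], [[0, 0, -0.003], [0, 0, 0]]])

```text
clock: 6.1
ee_pos: [623.0, 132.8, 37.7]
ee_rot: [0.743, 0.669, -0.001, -0.001]
contact_force: [-0.4, -0.3, -0.1]
grip_width: 59.4
```

>>> move_arm(motion=[[[0, 0, -0.001], [0, 0, 0]], [[0, 0, -0.001], [0, 0, 0]], [[0, 0, 0], [0, 0, 0]], [[0, 0, 0], [0, 0, 0]], [[0, 0, 0], [0, 0, 0]]])

```text
clock: 6.6
ee_pos: [624.3, 132.7, 37.1]
ee_rot: [0.743, 0.669, 0.0, 0.0]
contact_force: [-0.7, 1.2, 0.4]
grip_width: 59.5
```

>>> move_arm(motion=[[[0, 0, 0], [0, 0, 0]], [[0, 0, 0], [0, 0, 0]], [[0, 0, 0], [0, 0, 0]], [[0, 0, 0], [0, 0, 0]], [[0, 0, 0.005], [0, 0, 0]]], hand=0)

```text
clock: 7.1
ee_pos: [623.2, 132.7, 41.0]
ee_rot: [0.743, 0.669, -0.001, -0.001]
contact_force: [-0.5, 0.4, 0.7]
grip_width: 91.9
```

>>> move_arm(motion=[[[0, 0, 0.02], [0, 0, 0]], [[0, 0, 0.03], [0, 0, 0]], [[0, 0, 0.03], [0, 0, 0]], [[-0.01, -0.015, 0.025], [0, 0, 0]], [[-0.02, -0.03, 0], [0, 0, 0]]])

```text
clock: 7.6
ee_pos: [597.4, 88.4, 152.0]
ee_rot: [0.742, 0.67, 0.004, 0.003]
contact_force: [0.8, -1.1, -0.3]
grip_width: 91.9
```

>>> move_arm(motion=[[[-0.025, -0.036, 0], [0, 0, 0]], [[-0.025, -0.036, 0], [0, 0, 0]], [[-0.025, -0.036, 0], [0, 0, 0]], [[-0.025, -0.036, 0], [0, 0, 0]], [[-0.025, -0.036, 0], [0, 0, 0]]])

```text
clock: 8.1
ee_pos: [467.9, -93.5, 147.1]
ee_rot: [0.743, 0.669, 0.0, 0.001]
contact_force: [0.7, -0.4, 0.2]
grip_width: 91.9
```

>>> move_arm(motion=[[[-0.02, -0.03, 0], [0, 0, 0]], [[-0.01, -0.014, 0], [0, 0, 0]], [[-0.006, -0.006, 0], [0, 0, 0]], [[0, 0, 0], [0, 0, 0]], [[0, 0, 0], [0, 0, 0]]])

```text
clock: 8.6
ee_pos: [433.3, -141.8, 146.8]
ee_rot: [0.743, 0.669, 0.0, 0.0]
contact_force: [0.5, -0.4, 1.4]
grip_width: 92.1
```

Run:
```python
from h import *
c=snap('scene');a=c['image'][:,:,::-1][110:310,150:410];a=cv2.resize(a,(400,308),interpolation=cv2.INTER_CUBIC)
c=snap('top');b=c['image'][:,:,::-1][95:285,100:440];b=cv2.resize(b,(400,224),interpolation=cv2.INTER_CUBIC)
cv2.imwrite('pics/2.png',np.hstack([a,np.vstack([b,np.zeros((84,400,3),np.uint8)])]))
print(get_state()['ee_pos'])
```

```text
[ 433.41955079 -141.50563112  146.63720053]
```

View pics/2.png

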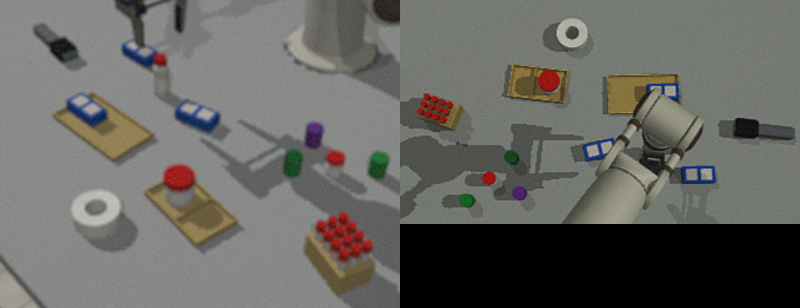

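Picture 3: the wide jar stands upright in the large bay (scene crop (178,185)), the gripper is centred above the bottle (161,75), and nothing else has moved.

>>> move_arm(motion=[[[0, -0.001, -0.03], [0, 0, 0]], [[0, 0, -0.035], [0, 0, 0]], [[0, 0, -0.03], [0, 0, 0]], [[0, 0, -0.016], [0, 0, 0]], [[0, 0, -0.004], [0, 0, 0]]])

```text
clock: 9.2
ee_pos: [431.7, -141.5, 29.5]
ee_rot: [0.743, 0.669, -0.001, -0.002]
contact_force: [-0.1, -0.3, 0.4]
grip_width: 92.2
```

>>> move_arm(motion=[[[0, 0, 0], [0, 0, 0]], [[0, 0, 0], [0, 0, 0]], [[0, 0, 0], [0, 0, 0]], [[0, 0, 0], [0, 0, 0]], [[0, 0, 0], [0, 0, 0]]], hand=255, newtons=15)

```text
clock: 9.7
ee_pos: [433.3, -143.5, 32.2]
ee_rot: [0.743, 0.669, 0.0, 0.001]
contact_force: [-0.5, 0.0, 0.4]
grip_width: 54.0
```

>>> move_arm(motion=[[[0, 0, 0], [0, 0, 0]], [[0, 0, 0], [0, 0, 0]], [[0, 0, 0], [0, 0, 0]], [[0, 0, 0], [0, 0, 0]], [[0, 0, 0], [0, 0, 0]]])

```text
clock: 10.2
ee_pos: [432.9, -143.3, 31.7]
ee_rot: [0.743, 0.669, -0.0, 0.0]
contact_force: [-0.2, -0.2, 1.6]
grip_width: 35.6
```

>>> move_arm(motion=[[[0, 0, 0.01], [0, 0, 0]], [[0, 0, 0.02], [0, 0, 0]], [[0, 0, 0.025], [0, 0, 0]], [[0, 0, 0.025], [0, 0, 0]], [[0, 0, 0.02], [0, 0, 0]]])

```text
clock: 10.7
ee_pos: [433.2, -143.4, 133.6]
ee_rot: [0.743, 0.669, 0.0, 0.001]
contact_force: [0.7, 1.0, -0.4]
grip_width: 35.5
```

>>> move_arm(motion=[[[0.006, 0.01, 0], [0, 0, 0]], [[0.011, 0.02, 0], [0, 0, 0]], [[0.0168, 0.03, 0], [0, 0, 0]], [[0.0168, 0.03, 0], [0, 0, 0]], [[0.0168, 0.03, 0], [0, 0, 0]]])

```text
clock: 11.2
ee_pos: [500.2, -21.1, 130.3]
ee_rot: [0.743, 0.669, -0.0, -0.001]
contact_force: [0.0, -0.4, -0.8]
grip_width: 35.6
```

>>> move_arm(motion=[[[0.0168, 0.03, 0], [0, 0, 0]], [[0.0168, 0.03, 0], [0, 0, 0]], [[0.0168, 0.03, 0], [0, 0, 0]], [[0.0168, 0.03, 0], [0, 0, 0]], [[0.0168, 0.03, 0], [0, 0, 0]]])

```text
clock: 11.7
ee_pos: [583.8, 129.1, 129.9]
ee_rot: [0.743, 0.669, -0.001, -0.001]
contact_force: [-0.1, -0.6, 0.1]
grip_width: 35.6
```

>>> move_arm(motion=[[[0.0168, 0.03, 0], [0, 0, 0]], [[0.014, 0.025, 0], [0, 0, 0]], [[0.011, 0.02, 0], [0, 0, 0]], [[0.0058, 0.0105, 0], [0, 0, 0]], [[0, 0, 0], [0, 0, 0]]])

```text
clock: 12.2
ee_pos: [631.4, 213.7, 130.2]
ee_rot: [0.743, 0.67, -0.001, -0.001]
contact_force: [-0.7, 0.4, -1.0]
grip_width: 35.4
```

>>> move_arm(motion=[[[0, 0, -0.02], [0, 0, 0]], [[0, 0, -0.035], [0, 0, 0]], [[0, 0, -0.025], [0, 0, 0]], [[0, 0, -0.01], [0, 0, 0]], [[0, 0, -0.004], [0, 0, 0]]])

```text
clock: 12.7
ee_pos: [630.7, 211.4, 36.2]
ee_rot: [0.744, 0.669, -0.001, -0.001]
contact_force: [0.2, -0.1, -0.7]
grip_width: 35.7
```

>>> move_arm(motion=[[[0, 0, -0.001], [0, 0, 0]], [[0, 0, -0.001], [0, 0, 0]], [[0, 0, 0], [0, 0, 0]], [[0, 0, 0], [0, 0, 0]], [[0, 0, 0], [0, 0, 0]]])

```text
clock: 13.2
ee_pos: [632.3, 212.3, 36.3]
ee_rot: [0.743, 0.669, 0.0, 0.0]
contact_force: [-0.3, -0.4, -1.4]
grip_width: 35.9
```

>>> move_arm(motion=[[[0, 0, -0.001], [0, 0, 0]], [[0, 0, 0], [0, 0, 0]], [[0, 0, 0], [0, 0, 0]], [[0, 0, 0], [0, 0, 0]], [[0, 0, 0], [0, 0, 0]]])

```text
clock: 13.7
ee_pos: [632.4, 212.3, 35.7]
ee_rot: [0.743, 0.669, 0.0, 0.0]
contact_force: [-2.2, -1.3, 5.7]
grip_width: 35.7
```

>>> move_arm(motion=[[[0, 0, 0], [0, 0, 0]], [[0, 0, 0], [0, 0, 0]], [[0, 0, 0], [0, 0, 0]], [[0, 0, 0], [0, 0, 0]], [[0, 0, 0.005], [0, 0, 0]]], hand=0)

```text
clock: 14.2
ee_pos: [631.2, 212.1, 38.7]
ee_rot: [0.743, 0.669, -0.001, -0.001]
contact_force: [0.3, -0.1, 0.4]
grip_width: 73.7
```

>>> move_arm(motion=[[[0, 0, 0.015], [0, 0, 0]], [[0, 0, 0.025], [0, 0, 0]], [[0, 0, 0.03], [0, 0, 0]], [[0, 0, 0.025], [0, 0, 0]], [[0, 0, 0.01], [0, 0, 0]]])

```text
clock: 14.7
ee_pos: [634.1, 212.6, 149.6]
ee_rot: [0.743, 0.669, 0.003, 0.002]
contact_force: [-0.0, -0.3, -0.1]
grip_width: 91.9
```

>>> move_arm(motion=[[[-0.01, -0.012, 0], [0, 0, 2.11]], [[-0.02, -0.024, 0], [0, 0, 2.11]], [[-0.025, -0.03, 0], [0, 0, 2.11]], [[-0.025, -0.03, 0], [0, 0, 2.11]], [[-0.025, -0.03, 0], [0, 0, 2.11]]])

```text
clock: 15.2
ee_pos: [525.6, 85.3, 144.4]
ee_rot: [0.678, 0.735, -0.0, -0.0]
contact_force: [0.6, -0.1, 0.5]
grip_width: 92.1
```

>>> move_arm(motion=[[[-0.025, -0.03, 0], [0, 0, 2.11]], [[-0.025, -0.03, 0], [0, 0, 2.11]], [[-0.02, -0.024, 0], [0, 0, 2.11]], [[-0.012, -0.012, 0], [0, 0, 2.11]], [[-0.005, -0.005, 0], [0, 0, 2.11]]])

```text
clock: 15.7
ee_pos: [438.7, -15.8, 144.5]
ee_rot: [0.608, 0.794, -0.0, -0.0]
contact_force: [-0.1, -0.4, -0.1]
grip_width: 91.6
```

Run:
```python
from h import *
c=snap('scene');a=c['image'][:,:,::-1][110:310,150:410];a=cv2.resize(a,(400,308),interpolation=cv2.INTER_CUBIC)
c=snap('top');b=c['image'][:,:,::-1][95:285,100:440];b=cv2.resize(b,(400,224),interpolation=cv2.INTER_CUBIC)
cv2.imwrite('pics/3.png',np.hstack([a,np.vstack([b,np.zeros((84,400,3),np.uint8)])]))
print(get_state()['ee_pos'],get_state()['ee_rot'])
```

```text
[439.32156198 -15.32455657 144.6155909 ] [ 6.08848300e-01  7.93286672e-01 -5.30926101e-05  1.57641054e-05]
```

View pics/3.png

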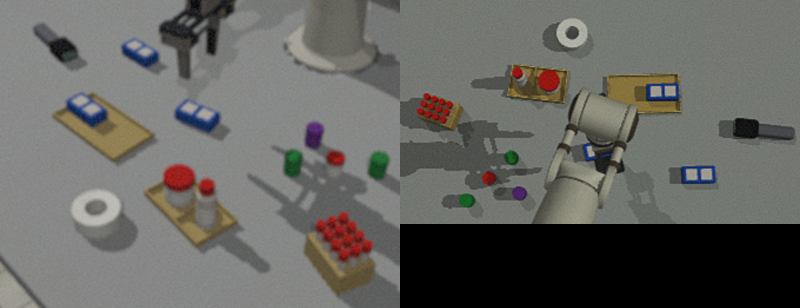

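Picture 4: the bottle stands upright in the small bay (scene crop (206,205)) next to the wide jar (180,185). The gripper is above loose pack A (197,115).

>>> move_arm(motion=[[[0, 0, -0.035], [0, 0, 0]], [[0, 0, -0.045], [0, 0, 0]], [[0, 0, -0.035], [0, 0, 0]], [[0, 0, -0.015], [0, 0, 0]], [[0, 0, -0.005], [0, 0, 0]]])

```text
clock: 16.3
ee_pos: [438.3, -13.8, 7.6]
ee_rot: [0.608, 0.794, -0.001, -0.002]
contact_force: [-0.1, -1.0, 0.3]
grip_width: 91.7
```

>>> move_arm(motion=[[[0, 0, -0.002], [0, 0, 0]], [[0, 0, -0.001], [0, 0, 0]], [[0, 0, 0], [0, 0, 0]], [[0, 0, 0], [0, 0, 0]], [[0, 0, 0], [0, 0, 0]]], hand=255, newtons=25)

```text
clock: 16.8
ee_pos: [440.5, -14.9, 7.3]
ee_rot: [0.608, 0.794, 0.0, 0.001]
contact_force: [0.5, 0.2, -0.5]
grip_width: 54.1
```

>>> move_arm(motion=[[[0, 0, 0], [0, 0, 0]], [[0, 0, 0], [0, 0, 0]], [[0, 0, 0], [0, 0, 0]], [[0, 0, 0], [0, 0, 0]], [[0, 0, 0], [0, 0, 0]]])

```text
clock: 17.3
ee_pos: [440.3, -14.9, 7.0]
ee_rot: [0.608, 0.794, 0.0, 0.0]
contact_force: [-0.9, 0.9, 5.6]
grip_width: 45.8
```

>>> move_arm(motion=[[[0, 0, 0.01], [0, 0, 0]], [[0, 0, 0.02], [0, 0, 0]], [[0, 0, 0.025], [0, 0, 0]], [[0, 0, 0.025], [0, 0, 0]], [[0, 0, 0.01], [0, 0, 0]]])

```text
clock: 17.8
ee_pos: [441.1, -15.1, 98.9]
ee_rot: [0.608, 0.794, 0.001, 0.002]
contact_force: [1.0, -0.2, -1.1]
grip_width: 45.9
```

>>> move_arm(motion=[[[0.008, -0.004, 0], [0, 0, -1.26]], [[0.016, -0.008, 0], [0, 0, -1.26]], [[0.02, -0.0095, 0], [0, 0, -1.26]], [[0.02, -0.0095, 0], [0, 0, -1.26]], [[0.02, -0.0095, 0], [0, 0, -1.26]]])

```text
clock: 18.3
ee_pos: [523.9, -55.6, 94.5]
ee_rot: [0.652, 0.758, -0.001, -0.001]
contact_force: [0.5, 0.6, -1.5]
grip_width: 45.8
```

>>> move_arm(motion=[[[0.02, -0.0095, 0], [0, 0, -1.26]], [[0.02, -0.0095, 0], [0, 0, -1.26]], [[0.018, -0.008, 0], [0, 0, -1.26]], [[0.012, -0.006, 0], [0, 0, -1.26]], [[0.008, -0.0033, 0], [0, 0, -1.26]]])

```text
clock: 18.8
ee_pos: [601.9, -92.1, 94.3]
ee_rot: [0.693, 0.721, -0.001, -0.001]
contact_force: [0.2, -0.6, -2.0]
grip_width: 45.8
```

>>> move_arm(motion=[[[0, 0, -0.015], [0, 0, 0]], [[0, 0, -0.025], [0, 0, 0]], [[0, 0, -0.01], [0, 0, 0]], [[0, 0, 0], [0, 0, 0]], [[0, 0, 0], [0, 0, 0]]])

```text
clock: 19.3
ee_pos: [601.7, -91.4, 46.5]
ee_rot: [0.692, 0.722, -0.0, -0.0]
contact_force: [-0.6, 1.0, -1.9]
grip_width: 45.7
```

Run:
```python
from h import *
c=snap('scene');a=c['image'][:,:,::-1][150:240,160:280];a=cv2.resize(a,(400,300),interpolation=cv2.INTER_CUBIC)
c=snap('top');b=c['image'][:,:,::-1][140:215,260:360];b=cv2.resize(b,(400,300),interpolation=cv2.INTER_CUBIC)
cv2.imwrite('pics/4.png',np.hstack([a,b]))
print(get_state()['ee_pos'],get_state()['ee_rot'])
```

```text
[602.66528578 -91.77657404  47.73375139] [6.91652802e-01 7.22229490e-01 3.90847947e-04 9.01234286e-04]
```

View pics/4.png

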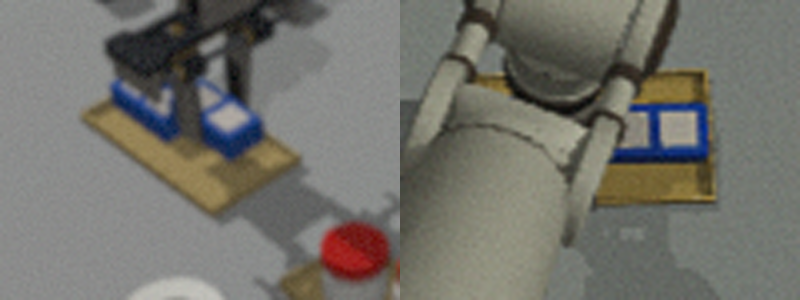

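Picture 5: the held pack is over the free end of the tray (scene crop (230,115)), level and in line with the fixed pack. Next I lower it.

>>> move_arm(motion=[[[0, 0, -0.012], [0, 0, 0]], [[0, 0, -0.012], [0, 0, 0]], [[0, 0, -0.006], [0, 0, 0]], [[0, 0, -0.003], [0, 0, 0]], [[0, 0, -0.002], [0, 0, 0]]])

```text
clock: 19.9
ee_pos: [601.6, -91.5, 11.0]
ee_rot: [0.692, 0.722, -0.0, -0.0]
contact_force: [-5.4, 1.8, 11.9]
grip_width: 46.0
```

>>> move_arm(motion=[[[0, 0, -0.0005], [0, 0, 0]], [[0, 0, -0.0005], [0, 0, 0]], [[0, 0, 0], [0, 0, 0]], [[0, 0, 0], [0, 0, 0]], [[0, 0, 0], [0, 0, 0]]])

```text
clock: 20.4
ee_pos: [602.3, -91.7, 11.0]
ee_rot: [0.692, 0.722, 0.0, 0.0]
contact_force: [0.8, 0.4, 0.9]
grip_width: 45.8
```

>>> move_arm(motion=[[[0, 0, 0], [0, 0, 0]], [[0, 0, 0], [0, 0, 0]], [[0, 0, 0], [0, 0, 0]], [[0, 0, 0], [0, 0, 0]], [[0, 0, 0], [0, 0, 0]]], hand=90)

```text
clock: 20.9
ee_pos: [601.9, -91.6, 10.6]
ee_rot: [0.692, 0.722, -0.0, -0.0]
contact_force: [-0.8, -0.0, 0.1]
grip_width: 59.4
```

>>> move_arm(motion=[[[0, 0, 0.005], [0, 0, 0]], [[0, 0, 0.015], [0, 0, 0]], [[0, 0, 0.03], [0, 0, 0]], [[0, 0, 0.03], [0, 0, 0]], [[0, 0, 0.02], [0, 0, 0]]])

```text
clock: 21.4
ee_pos: [603.4, -92.1, 114.6]
ee_rot: [0.692, 0.722, 0.001, 0.002]
contact_force: [-0.8, 0.1, -0.3]
grip_width: 59.4
```

>>> move_arm(motion=[[[-0.012, -0.01, 0], [0, 0, -0.1]], [[-0.024, -0.02, 0], [0, 0, -0.1]], [[-0.028, -0.024, 0], [0, 0, -0.1]], [[-0.028, -0.024, 0], [0, 0, -0.1]], [[-0.028, -0.024, 0], [0, 0, -0.1]]], hand=0)

```text
clock: 21.9
ee_pos: [481.3, -194.6, 112.1]
ee_rot: [0.695, 0.719, 0.0, 0.001]
contact_force: [0.6, -0.6, -0.4]
grip_width: 91.9
```

>>> move_arm(motion=[[[-0.028, -0.024, 0], [0, 0, -0.1]], [[-0.028, -0.024, 0], [0, 0, -0.1]], [[-0.025, -0.023, 0], [0, 0, -0.1]], [[-0.016, -0.014, 0], [0, 0, -0.1]], [[-0.01, -0.008, 0], [0, 0, 0]]])

```text
clock: 22.4
ee_pos: [374.2, -288.0, 111.9]
ee_rot: [0.698, 0.716, -0.0, 0.001]
contact_force: [-0.2, 0.9, -0.2]
grip_width: 91.8
```

Run:
```python
from h import *
c=snap('scene');a=c['image'][:,:,::-1][120:240,160:320];a=cv2.resize(a,(400,300),interpolation=cv2.INTER_CUBIC)
c=snap('top');b=c['image'][:,:,::-1][140:260,260:420];b=cv2.resize(b,(400,300),interpolation=cv2.INTER_CUBIC)
cv2.imwrite('pics/5.png',np.hstack([a,b]))
print(get_state()['ee_pos'],get_state()['ee_rot'])
for k in comps(cols(c)['blue']):
    if k[1]>60: print(k[0].round(1),k[1],fit([(c,hullmask(k[2]))],lambda x,y,a:box(x,y,a,46,90,4 if k[0][1]<205 else 0,32 if k[0][1]<205 else 28),[*at_z(c,k[0],20)[:2],0.],(4,4,.1)))
```

```text
[ 374.54760469 -287.55361417  111.5141051 ] [ 6.98053746e-01  7.16045013e-01 -1.14109433e-04  7.03254716e-04]
[294. 174.] 205 (array([ 6.01145e+02, -9.34340e+01,  1.20000e-02]), np.float64(0.124))
[322.6 173. ] 201 (array([ 6.06647e+02, -1.89041e+02,  6.10000e-02]), np.float64(0.138))
```

View pics/5.png

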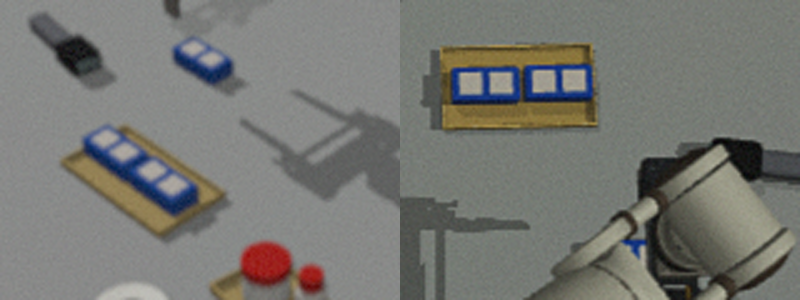

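Picture 6: the second pack lies flat on the floor, in line with the fixed one, with a narrow joint (top crop (521,85)). The gripper is over pack B.

>>> move_arm(motion=[[[0.001, 0.0007, -0.02], [0, 0, 0]], [[0, 0, -0.035], [0, 0, 0]], [[0, 0, -0.03], [0, 0, 0]], [[0, 0, -0.012], [0, 0, 0]], [[0, 0, -0.005], [0, 0, 0]]])

```text
clock: 23.0
ee_pos: [376.0, -284.7, 7.7]
ee_rot: [0.697, 0.717, 0.0, -0.001]
contact_force: [-0.2, -0.8, 0.2]
grip_width: 92.0
```

>>> move_arm(motion=[[[0, 0, -0.002], [0, 0, 0]], [[0, 0, -0.001], [0, 0, 0]], [[0, 0, 0], [0, 0, 0]], [[0, 0, 0], [0, 0, 0]], [[0, 0, 0], [0, 0, 0]]], hand=255, newtons=25)

```text
clock: 23.5
ee_pos: [376.2, -286.3, 6.2]
ee_rot: [0.697, 0.717, -0.0, 0.001]
contact_force: [-0.6, 0.0, -0.1]
grip_width: 53.7
```

>>> move_arm(motion=[[[0, 0, 0], [0, 0, 0]], [[0, 0, 0], [0, 0, 0]], [[0, 0, 0], [0, 0, 0]], [[0, 0, 0], [0, 0, 0]], [[0, 0, 0], [0, 0, 0]]])

```text
clock: 24.0
ee_pos: [376.2, -286.2, 6.0]
ee_rot: [0.697, 0.717, -0.0, 0.0]
contact_force: [-0.1, 0.7, 5.4]
grip_width: 45.8
```

>>> move_arm(motion=[[[0, 0, 0.01], [0, 0, 0]], [[0, 0, 0.025], [0, 0, 0]], [[0, 0, 0.03], [0, 0, 0]], [[0, 0, 0.03], [0, 0, 0]], [[0, 0, 0.015], [0, 0, 0]]])

```text
clock: 24.5
ee_pos: [376.4, -286.6, 118.3]
ee_rot: [0.697, 0.717, -0.0, 0.001]
contact_force: [0.0, -0.2, -1.1]
grip_width: 45.9
```

>>> move_arm(motion=[[[0.012, 0.008, 0], [0, 0, 0.1]], [[0.022, 0.014, 0], [0, 0, 0.1]], [[0.027, 0.0175, 0], [0, 0, 0.1]], [[0.027, 0.0175, 0], [0, 0, 0.1]], [[0.027, 0.0175, 0], [0, 0, 0.1]]])

```text
clock: 25.0
ee_pos: [491.2, -210.2, 115.4]
ee_rot: [0.694, 0.72, -0.0, -0.001]
contact_force: [-0.9, -0.6, -1.7]
grip_width: 45.8
```

>>> move_arm(motion=[[[0.027, 0.0175, 0], [0, 0, 0.1]], [[0.027, 0.0175, 0], [0, 0, 0.1]], [[0.026, 0.016, 0], [0, 0, 0.1]], [[0.02, 0.013, 0], [0, 0, 0.1]], [[0.013, 0.0078, 0], [0, 0, 0.1]]])

```text
clock: 25.5
ee_pos: [604.4, -138.1, 115.2]
ee_rot: [0.691, 0.723, -0.0, -0.001]
contact_force: [-0.4, 0.0, -1.5]
grip_width: 45.4
```

>>> move_arm(motion=[[[0, 0, -0.015], [0, 0, 0]], [[0, 0, -0.025], [0, 0, 0]], [[0, 0, -0.015], [0, 0, 0]], [[0, 0, -0.01], [0, 0, 0]], [[0, 0, 0], [0, 0, 0]]])

```text
clock: 26.0
ee_pos: [602.0, -139.3, 48.4]
ee_rot: [0.691, 0.723, -0.001, -0.002]
contact_force: [-0.6, -0.2, -2.6]
grip_width: 46.0
```

>>> move_arm(motion=[[[0, 0, 0], [0, 0, 0]], [[0, 0, 0], [0, 0, 0]], [[0, 0, 0], [0, 0, 0]], [[0, 0, 0], [0, 0, 0]], [[0, 0, 0], [0, 0, 0]]])

```text
clock: 26.5
ee_pos: [604.2, -139.7, 51.0]
ee_rot: [0.691, 0.723, 0.0, 0.0]
contact_force: [-0.3, 0.1, -1.5]
grip_width: 45.6
```

Lower 13 mm to z≈38, gently.

>>> move_arm(motion=[[[0, -0.0005, -0.004], [0, 0, 0]], [[0, 0, -0.003], [0, 0, 0]], [[0, 0, -0.002], [0, 0, 0]], [[0, 0, -0.0015], [0, 0, 0]], [[0, 0, -0.001], [0, 0, 0]]])

```text
clock: 27.0
ee_pos: [603.8, -140.0, 38.8]
ee_rot: [0.691, 0.723, -0.0, -0.0]
contact_force: [0.6, -0.0, -1.8]
grip_width: 45.7
```

>>> move_arm(motion=[[[0, 0, -0.001], [0, 0, 0]], [[0, 0, -0.0005], [0, 0, 0]], [[0, 0, 0], [0, 0, 0]], [[0, 0, 0], [0, 0, 0]], [[0, 0, 0], [0, 0, 0]]])

```text
clock: 27.5
ee_pos: [604.0, -140.1, 38.0]
ee_rot: [0.691, 0.723, 0.0, 0.0]
contact_force: [-2.6, 1.4, 3.1]
grip_width: 45.3
```

>>> move_arm(motion=[[[0, 0, 0], [0, 0, 0]], [[0, 0, 0], [0, 0, 0]], [[0, 0, 0], [0, 0, 0]], [[0, 0, 0], [0, 0, 0]], [[0, 0, 0], [0, 0, 0]]], hand=80)

```text
clock: 28.0
ee_pos: [603.9, -140.1, 37.5]
ee_rot: [0.691, 0.723, 0.0, 0.0]
contact_force: [-0.1, -0.9, 0.6]
grip_width: 63.1
```

>>> move_arm(motion=[[[0, 0, 0.005], [0, 0, 0]], [[0, 0, 0.015], [0, 0, 0]], [[0, 0, 0.03], [0, 0, 0]], [[0, 0, 0.03], [0, 0, 0]], [[0, 0, 0.02], [0, 0, 0]]])

```text
clock: 28.5
ee_pos: [605.3, -140.6, 141.8]
ee_rot: [0.691, 0.723, 0.001, 0.002]
contact_force: [0.2, -0.1, 0.2]
grip_width: 62.7
```

>>> move_arm(motion=[[[-0.009, 0.015, 0.005], [0, 0, 0]], [[-0.018, 0.03, 0.005], [0, 0, 0]], [[-0.02, 0.033, 0], [0, 0, 0]], [[-0.02, 0.033, 0], [0, 0, 0]], [[-0.02, 0.033, 0], [0, 0, 0]]])

```text
clock: 29.0
ee_pos: [516.6, 4.9, 149.2]
ee_rot: [0.691, 0.723, 0.001, 0.001]
contact_force: [0.4, 0.3, -0.5]
grip_width: 63.1
```

>>> move_arm(motion=[[[-0.02, 0.033, 0], [0, 0, 0]], [[-0.02, 0.033, 0], [0, 0, 0]], [[-0.02, 0.033, 0], [0, 0, 0]], [[-0.02, 0.033, 0], [0, 0, 0]], [[-0.02, 0.033, 0], [0, 0, 0]]])

```text
clock: 29.5
ee_pos: [416.5, 170.2, 149.1]
ee_rot: [0.691, 0.723, 0.001, 0.001]
contact_force: [0.1, -0.0, -0.1]
grip_width: 63.4
```

>>> move_arm(motion=[[[-0.02, 0.033, 0], [0, 0, 0]], [[-0.02, 0.034, 0], [0, 0, 0]], [[-0.016, 0.03, 0], [0, 0, 0]], [[-0.009, 0.0168, 0], [0, 0, 0]], [[0, 0, 0], [0, 0, 0]]])

```text
clock: 30.0
ee_pos: [351.2, 284.5, 148.9]
ee_rot: [0.69, 0.724, 0.001, 0.0]
contact_force: [0.3, -0.0, -0.3]
grip_width: 62.8
```

Run:
```python
from h import *
c=snap('scene');a=c['image'][:,:,::-1][120:300,160:400];a=cv2.resize(a,(400,300),interpolation=cv2.INTER_CUBIC)
c=snap('top');b=c['image'][:,:,::-1][140:215,260:360];b=cv2.resize(b,(400,300),interpolation=cv2.INTER_CUBIC)
cv2.imwrite('pics/6.png',np.hstack([a,b]))
print(get_state()['ee_pos'],get_state()['ee_rot'])
m=cols(c)
for k in comps(m['blue']): print(k[0],k[1])
k=max(comps(m['blue']),key=lambda k:k[1])
# white panels in tray region: bright, unsaturated
hsv=cv2.cvtColor(c['image'],cv2.COLOR_RGB2HSV).astype(int); w=(hsv[...,1]<60)&(hsv[...,2]>150)
for q in comps(w,8):
    if 270<q[0][0]<345 and 155<q[0][1]<195: print('white',q[0].round(2),q[1],at_z(c,q[0],60).round(1),at_z(c,q[0],32).round(1))
```

```text
[352.40003185 282.67865121 148.52550344] [6.90707787e-01 7.23133544e-01 6.00955227e-04 5.18777938e-04]
[308.11378556 173.51203501] 457
white [303.42 170.44] 64 [ 602.4 -121.3   60. ] [ 609.7 -123.6   32. ]
white [315.6  170.45] 60 [ 603.3 -160.8   60. ] [ 610.6 -163.8   32. ]
white [329.56 171.5 ] 62 [ 600.8 -206.    60. ] [ 608.  -209.9   32. ]
```

View pics/6.png

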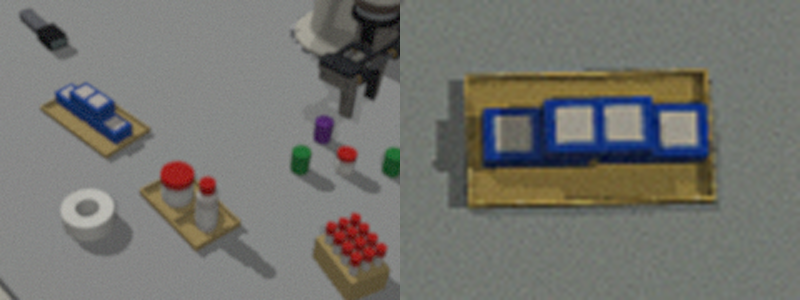

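Picture 7: the third pack bridges the joint centrally and in line with the two below (top crop (598,130)). Camera centre is (602.9,-141.0), robot (604,-140.6). The gripper is above the red-capped small jar (scene crop (346,157)).

>>> move_arm(motion=[[[0, 0, -0.03], [0, 0, 0]], [[0, 0, -0.04], [0, 0, 0]], [[0, 0, -0.035], [0, 0, 0]], [[0, 0, -0.015], [0, 0, 0]], [[0, 0, -0.006], [0, 0, 0]]])

```text
clock: 30.6
ee_pos: [351.4, 281.1, 20.1]
ee_rot: [0.692, 0.722, -0.002, -0.001]
contact_force: [0.1, -0.1, -0.6]
grip_width: 62.8
```

>>> move_arm(motion=[[[0, 0, -0.001], [0, 0, 0]], [[0, 0, 0], [0, 0, 0]], [[0, 0, 0], [0, 0, 0]], [[0, 0, 0], [0, 0, 0]], [[0, 0, 0], [0, 0, 0]]], hand=255, newtons=12)

```text
clock: 31.1
ee_pos: [352.9, 283.1, 21.7]
ee_rot: [0.691, 0.723, 0.001, 0.001]
contact_force: [-0.9, -1.0, 4.2]
grip_width: 35.2
```

>>> move_arm(motion=[[[0, 0, 0], [0, 0, 0]], [[0, 0, 0], [0, 0, 0]], [[0, 0, 0], [0, 0, 0]], [[0, 0, 0], [0, 0, 0]], [[0, 0, 0], [0, 0, 0]]])

```text
clock: 31.6
ee_pos: [352.9, 283.1, 21.7]
ee_rot: [0.691, 0.723, 0.001, 0.0]
contact_force: [-0.5, -0.7, 6.6]
grip_width: 35.7
```

>>> move_arm(motion=[[[0, 0, 0.01], [0, 0, 0]], [[0, 0, 0.025], [0, 0, 0]], [[0, 0, 0.035], [0, 0, 0]], [[0, 0, 0.035], [0, 0, 0]], [[0, 0, 0.025], [0, 0, 0]]])

```text
clock: 32.1
ee_pos: [352.3, 283.0, 153.3]
ee_rot: [0.691, 0.723, 0.001, 0.0]
contact_force: [-0.0, 0.5, -0.3]
grip_width: 35.4
```

>>> move_arm(motion=[[[0.009, -0.0168, 0], [0, 0, 0]], [[0.016, -0.03, 0], [0, 0, 0]], [[0.02, -0.034, 0], [0, 0, 0]], [[0.02, -0.033, 0], [0, 0, 0]], [[0.02, -0.033, 0], [0, 0, 0]]])

```text
clock: 32.6
ee_pos: [437.1, 134.7, 151.0]
ee_rot: [0.691, 0.723, 0.0, -0.0]
contact_force: [0.1, -1.0, -0.3]
grip_width: 35.6
```

>>> move_arm(motion=[[[0.02, -0.033, 0], [0, 0, 0]], [[0.02, -0.033, 0], [0, 0, 0]], [[0.02, -0.033, 0], [0, 0, 0]], [[0.02, -0.033, 0], [0, 0, 0]], [[0.02, -0.033, 0], [0, 0, 0]]])

```text
clock: 33.1
ee_pos: [537.2, -30.4, 150.8]
ee_rot: [0.691, 0.723, -0.0, -0.0]
contact_force: [0.8, 0.6, -0.3]
grip_width: 35.3
```

>>> move_arm(motion=[[[0.02, -0.033, 0], [0, 0, 0]], [[0.02, -0.033, 0], [0, 0, 0]], [[0.017, -0.03, 0], [0, 0, 0]], [[0.009, -0.015, 0], [0, 0, 0]], [[0, 0, 0], [0, 0, 0]]])

```text
clock: 33.6
ee_pos: [603.3, -142.0, 150.6]
ee_rot: [0.692, 0.722, -0.0, 0.0]
contact_force: [-1.3, 1.4, -0.9]
grip_width: 35.5
```

>>> move_arm(motion=[[[0, 0, -0.015], [0, 0, 0]], [[0, 0, -0.025], [0, 0, 0]], [[0, 0, -0.015], [0, 0, 0]], [[0, 0, 0], [0, 0, 0]], [[0, 0, 0], [0, 0, 0]]])

```text
clock: 34.1
ee_pos: [602.5, -139.3, 95.4]
ee_rot: [0.691, 0.723, -0.0, -0.0]
contact_force: [0.1, -0.3, -1.2]
grip_width: 35.5
```

>>> move_arm(motion=[[[0, 0, 0], [0, 0, 0]], [[0, 0, 0], [0, 0, 0]], [[0, 0, 0], [0, 0, 0]], [[0, 0, 0], [0, 0, 0]], [[0, 0, 0], [0, 0, 0]]])

```text
clock: 34.6
ee_pos: [603.0, -140.2, 95.8]
ee_rot: [0.691, 0.723, 0.0, 0.0]
contact_force: [0.2, 0.4, -1.2]
grip_width: 35.5
```

Run:
```python
from h import *
c=snap('scene');print(get_state()['ee_pos'])
a=c['image'][:,:,::-1][130:230,160:290];a=cv2.resize(a,(650,500),interpolation=cv2.INTER_CUBIC)
cv2.imwrite('pics/7.png',a)
```

```text
[ 603.00869243 -140.14564221   95.75224862]
```

View pics/7.png

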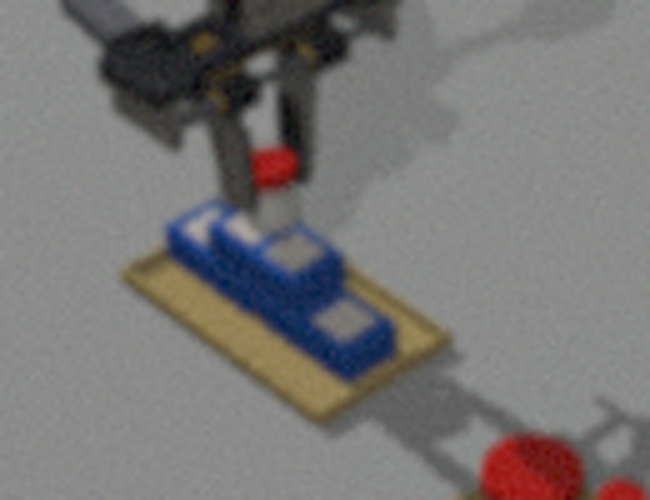

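Picture 8: the small jar is upright in the gripper, over the middle of the top pack (crop (275,190)). I lower it 14 mm.

>>> move_arm(motion=[[[0.0005, -0.0005, -0.005], [0, 0, 0]], [[0, 0, -0.004], [0, 0, 0]], [[0, 0, -0.002], [0, 0, 0]], [[0, 0, -0.0015], [0, 0, 0]], [[0, 0, -0.001], [0, 0, 0]]])

```text
clock: 35.15
ee_pos: [603.3, -140.5, 81.8]
ee_rot: [0.691, 0.723, -0.0, -0.0]
contact_force: [-0.4, -0.4, 1.1]
grip_width: 35.5
```

>>> move_arm(motion=[[[0, 0, -0.0005], [0, 0, 0]], [[0, 0, 0], [0, 0, 0]], [[0, 0, 0], [0, 0, 0]], [[0, 0, 0], [0, 0, 0]], [[0, 0, 0], [0, 0, 0]]])

```text
clock: 35.65
ee_pos: [603.5, -140.6, 81.8]
ee_rot: [0.691, 0.723, 0.0, 0.0]
contact_force: [-0.6, -0.8, 1.6]
grip_width: 35.0
```

Contact at z 81.8, as expected. I release, rise and move away.

>>> move_arm(motion=[[[0, 0, 0], [0, 0, 0]], [[0, 0, 0], [0, 0, 0]], [[0, 0, 0], [0, 0, 0]], [[0, 0, 0], [0, 0, 0]], [[0, 0, 0], [0, 0, 0]]], hand=60)

```text
clock: 36.15
ee_pos: [603.4, -140.6, 81.5]
ee_rot: [0.691, 0.723, -0.0, -0.0]
contact_force: [0.0, 1.2, -0.2]
grip_width: 69.6
```

>>> move_arm(motion=[[[0, 0, 0.005], [0, 0, 0]], [[0, 0, 0.015], [0, 0, 0]], [[0, 0, 0.03], [0, 0, 0]], [[0, 0, 0.03], [0, 0, 0]], [[0, 0, 0.02], [0, 0, 0]]])

```text
clock: 36.65
ee_pos: [604.7, -141.1, 185.8]
ee_rot: [0.691, 0.723, 0.001, 0.002]
contact_force: [0.6, 0.2, 0.8]
grip_width: 70.0
```

>>> move_arm(motion=[[[-0.015, 0.01, 0], [0, 0, 0]], [[-0.03, 0.02, 0], [0, 0, 0]], [[-0.035, 0.02, 0], [0, 0, 0]], [[-0.035, 0.02, 0], [0, 0, 0]], [[-0.035, 0.02, 0], [0, 0, 0]]])

```text
clock: 37.15
ee_pos: [452.5, -50.0, 182.8]
ee_rot: [0.691, 0.723, 0.0, 0.001]
contact_force: [0.2, -1.1, 0.3]
grip_width: 70.6
```

>>> move_arm(motion=[[[-0.03, 0.02, 0], [0, 0, 0]], [[-0.015, 0.01, 0], [0, 0, 0]], [[0, 0, 0], [0, 0, 0]], [[0, 0, 0], [0, 0, 0]], [[0, 0, 0], [0, 0, 0]]])

```text
clock: 37.65
ee_pos: [409.5, -21.3, 182.4]
ee_rot: [0.691, 0.723, 0.0, 0.001]
contact_force: [-0.3, 0.4, -1.1]
grip_width: 70.2
```

Run:
```python
from h import *
s=snap('scene');a=s['image'][:,:,::-1][120:300,160:400];a=cv2.resize(a,(400,300),interpolation=cv2.INTER_CUBIC)
c=snap('top');b=c['image'][:,:,::-1][100:250,180:380];b=cv2.resize(b,(400,300),interpolation=cv2.INTER_CUBIC)
cv2.imwrite('pics/8.png',np.hstack([a,b]))
m=cols(c)['red'];ms=cols(s)['red']
for n,P in(('small',(603.5,-140.6,100)),('wide',(624,132.6,54)),('bottle',(632.3,212.3,96))):
    print(n,tri(c,near(m,proj(c,P),8)[0],s,near(ms,proj(s,P),8)[0]))
hsv=cv2.cvtColor(c['image'],cv2.COLOR_RGB2HSV).astype(int); w=(hsv[...,1]<60)&(hsv[...,2]>150)
for q in comps(w,8):
    if 270<q[0][0]<345 and 155<q[0][1]<195: print('white',q[1],at_z(c,q[0],60).round(1))
for t in ('tube_rack','scanner','label_roll'): print(t,[(o['rect']) for o in outline_of(t,'top')[:1]])
```

```text
small (array([ 601.81128183, -141.27314651,   98.36399557]), np.float64(0.9283200104623933))
wide (array([623.74413361, 131.69825826,  52.72952967]), np.float64(1.0055232716392255))
bottle (array([632.32826578, 213.4685275 ,  95.31061375]), np.float64(1.3523111647047465))
white 19 [ 605.8 -168.9   60. ]
white 63 [ 600.8 -205.8   60. ]
tube_rack [[115.8, 174.6, 39.3, 30.5]]
scanner [[380.4, 193.3, 56.4, 18.6]]
label_roll [[236.6, 113.1, 23.1, 23.3]]
```

View pics/8.png

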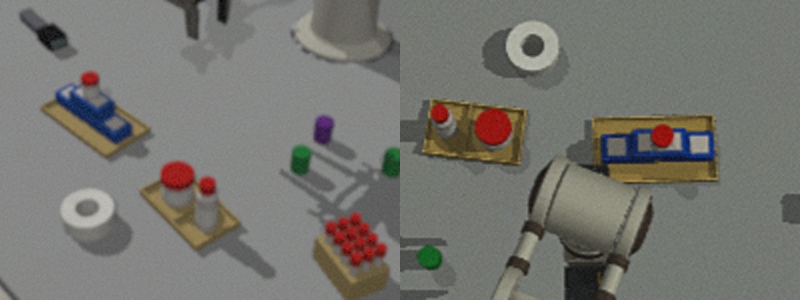

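Picture 9: both kits are complete. The jar stands on the middle of the top pack (scene (91,85)), the bottle and wide jar are upright in their bays, and the bystanders are unmoved. I hand the job in.

```bash
python3 -c "
from workcell import *
print(sign_off())"
```

```text
the job is handed in; nothing more can be done
None
```

Both kits are made up and handed in at about 38 s on the robot's clock.

- **Room-temperature kit:** the wide jar stands in the large bay and the tall bottle in the small bay. Both look upright in the last picture and are within about 1.5 mm of their targets.
- **Chilled kit:** the second pack lies flat, end to end with the fixed one, and the last pack is in line on top of them across the joint. The small jar stands upright on the top pack, about 1 mm from its centre by camera.
- **Bystanders:** the tube rack, scanner and label roll look unmoved. Their outlines in the top view agree with those at the start to within about 4 pixels, which is detector noise.
- **Checks that disagreed:**
  - The camera put the second pack about 1.5 mm nearer the fixed one than the arm position did, so the joint is about 6–7 mm wide.
  - The scene camera's pack outlines fitted poorly, so I used the top view for the pack positions.
- **Forces:** readings at the end of each move peaked at about 13 N, while setting the second pack down. I did not see the force within a move.

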